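Roll the label roll up to the printer's loading band

TASK

The roll of labels lies on its side on the rubber mat. With the fingertips on the top of the roll, roll it along the mat until it lies at rest squarely over the middle of the yellow loading band in front of the label printer. Touch the roll only on its top: do not shove it from behind, grip it or lift it, and leave the pen cup, glue bottle and stamp alone.

Things in the scene. Friction and masses are not known exactly. Their poses are not given: they have to be found in the camera images.
- label_roll: White paper label roll lying on its side, a plain cylinder 90 mm in diameter and 100 mm long, 0.4 to 0.8 kg, with a cardboard core showing at its ends and a blue strip along its length. Free to roll on the mat, with a little rolling resistance, so it does not run on far when let go. Origin: the middle of the cylinder, on its axis, so 45 mm above the mat and 45 mm below its top. Its x axis is the cylinder's axis and stays level; y and z turn with the roll.
- band: Fixed yellow band painted across the mat, 36 mm wide (its y) and 170 mm long (its x), flat, with the fixed grey label printer standing at its +x end. Origin: the centre of the band on the mat's top face, z up. The roll is to end with its middle over this origin and its axis along the band's x. The printer's box is 130 mm (x) by 160 mm (y), its front 120 mm from the origin in +x, its top 86 mm above the mat.
- mat: Fixed dark rubber mat 170 mm (x) by 400 mm (y), 4 mm thick, flat on the table. Origin: the centre of its underside. The roll travels along the mat's y, one way or the other depending on where the band is, some 90 to 160 mm in all. Rolling without slip, the roll's middle goes half as far as a fingertip that drives its top.
- pen_cup: Bystander: dark steel cup with pens, 70 mm across, 105 mm high with the pens, loose on the table beside the mat. Origin: centre of its underside.
- glue: Bystander: glue bottle 44 mm across, 95 mm high, loose on the table beside the mat. Origin: centre of its underside.
- stamp: Bystander: office stamp, base 44 by 60 mm, 72 mm high with its wooden grip, loose on the table beside the mat. Origin: centre of its underside.
Things that resemble listed ones, but are neither listed nor needed, are in the scene too. Of the things that look like the label_roll, take the one that is farthest from the robot's base at the start.

How it is judged:
On the way:
1. fingers on the roll have rolled it at least 20 mm from where it lay (contact force between the fingers and label_roll above 0.3 N and distance of label_roll from where it was at the start of the episode above 0.02 m), for 0.02 s.
At the end, for the whole second after the job is handed in: The roll lies at rest on the mat with its axis within 15 mm of the yellow band's centre line and within 0.2 rad (11 degrees) of the band's direction, its middle within 35 mm of the band's centre lengthwise (y of label_roll in the frame of band between -0.015 and 0.015 m and x of label_roll in the frame of band between -0.035 and 0.035 m and angle between the x axis of label_roll and the x axis of band, either way round below 0.2 rad and height (world z) of label_roll between 0.046 and 0.052 m and linear speed of label_roll below 0.01 m/s); the robot touches nothing.
It fails at once if the roll is lifted off the mat (more than 8 mm) (height (world z) of label_roll above 0.057 m).
It fails at once if the roll is touched below its top: fingers on it with the grasp point lower than 90 mm above the table (the roll's top is at 94 mm) (contact force between the fingers and label_roll above 0.3 N and height (world z) of the grasp point below 0.09 m).
It fails at once if the pen cup is pushed or knocked (moved 20 mm) (distance of pen_cup from where it was at the start of the episode above 0.02 m).
It fails at once if the glue bottle is pushed or knocked (moved 20 mm) (distance of glue from where it was at the start of the episode above 0.02 m).
It fails at once if the stamp is pushed or knocked (moved 20 mm) (distance of stamp from where it was at the start of the episode above 0.02 m).
It also fails if it takes over 51 s, if anything falls off the work surface, if the arm or the gripper's body presses on something with over 40 N, if the wrist force passes 120 N, or if a joint passes its speed limit or range.

ROBOT

A 7-joint arm with a two-finger parallel gripper is mounted at the origin on the work surface. World frame = base frame: x ahead of the robot, y to its left, z up, the work surface at z = 0. Lengths are in m, angles in rad, forces in N, time in s.
With the tool pointing down it reaches from about 0.4 to 0.875 m from the base axis. Payload 19.3 kg.
Tool frame: the origin (TCP) lies midway between the tips of the shut fingers; the grasp point (between the pads) lies 19 mm behind it; z points along the fingers, y is the line along which they close (so a half turn about z gives the same grasp; the last joint's range is limited). The gripper opens to 85 mm and grips with 20 to 120 N. Pads are 22 mm wide; open, the fingers measure 114 mm over their backs; the gripper's body (76 mm by 85 mm) begins 54 mm behind the grasp point. The pads swing forward as they close: fully open they stand 13 mm farther back than shut.
Start: joints at [-1.359, 0.521, -0.036, 1.599, 0.021, 1.021, -0.113], TCP at [0.174, 0.6, 0.231] pointing down, gripper open.
Joint ranges: [-2.91, 2.91], [-0.3, 2.13], [-1.5, 1.42], [0.17, 2.43], [-1.26, 4.41], [0.16, 1.93], [-2.52, 2.52]. Speed limits (rad/s): [1.89, 1.89, 2.39, 2.39, 3.01, 3.01, 3.01].

INTERFACE

Orientations are given as a unit quaternion [x, y, z, w].
In Python, from cell import bot gives the robot as it stands. The module is installed in compiled form; this text tells all that it offers.
- The arm moves only by the tool drive_tool, never from a script. Its argument "rows" is a list of rows, each a list of 7 numbers: the turn, a rotation vector about the tool's x, y, z in degrees, then the shift along the tool's x, y, z in m, then the finger opening in m, from 0 to 0.0854. A call has 1 to 12 rows; each row is the pose to reach, as a shift and turn from the pose commanded when the call began, along the tool's axes at that moment; what a row does not reach only later rows make up. A row lasts 1/10 s, in which the tool goes at most 50 mm and 8.59 degrees, less where a joint would pass 70% of its speed; a pose out of reach is approached as far as the arm can. A call with a gripper value outside its range is refused whole. The fingers move at their own pace and stop on an object; "newtons" is the grip in N (left out, the last holds). Time passes only in rows, so rows that repeat a pose let the fingers close. It gives the time, the measured TCP pose, the force, the opening and the grip force at its end, in the units of the state.
- bot.state(): the state, without advancing time (a new reading comes with each control period).
- bot.get_image(name): name is "scene" or "top" or "wrist"; returns a dict with "color" (420x560x3 uint8, blue, green, red), "K" (3x3 intrinsics, pixels), "extrinsics" (4x4, takes a point from camera to world coordinates); the wrist camera has in their place "T_tool_cam" (4x4, takes a point from camera to tool coordinates, whose origin is the TCP and whose axes are the flange's). Camera axes: x right, y down, z forward; pixel columns grow to the right and rows downward; lengths in m; the calibration is good to about 2 mm. A picture is of the moment at which its call begins: read the wrist's pose just before it. There is no depth.
- bot.close_job(): hands the job in; it is judged then, once.
Trained networks look in the newest picture that a camera, given by its name, has taken for a name from the list of things; names that differ only in an ending like _2 or _b are one class to them, and where a whole thing is asked for, a point or a joint stands for the part that bears it (a point fixed in the world has none). Each returns a list of dicts, best first, with "score" (0 to 1); they miss things now and then, are a little off and sometimes report something else, mostly with a low value. They report only what shows in the picture. A call takes as long as a camera call. They do not tell look-alikes from the thing itself.
- bot.search_frame(camera, name): "rect" ([left, top, right, bottom] in pixels, round what is visible of it).
- bot.masks_of(camera, name): "pixels" (420x560 bool, what is visible of it) and "rect" ([left, top, right, bottom] in pixels, round what is visible of it).
- bot.pinpoint(camera, name): "position" ([column, row] in pixels: a listed point, or the origin of a listed thing).
The state is a dict: "t": time; "joint_pos": joint angles; "qd": joint speeds; "joint_efforts": joint torques, N m; "ee_pos": TCP position; "orientation": TCP orientation; "contact_force": force on the tool from outside, world axes, zero at the start; "moment": the same for the moment, N m; "finger_gap": finger opening in m; "finger_force": force on a finger pad.
Only numpy, scipy, OpenCV 4.12 (cv2) and the standard library are available. Lean on these libraries where they do the work, as an engineer would, in place of code of your own. Each camera call takes 0.05 s, during which the arm holds its last target. There are 200 camera calls.

## Working session

There is one attempt and no reset: what is moved stays moved. The work goes in short steps, Python scripts to look and compute and a tool call to move; the robot and the scene stay as the last step left them, time stands still between calls to the robot, and variables do not carry over. Pictures are saved under pics/ and viewed, at most 10 in all, crops included, and the job is handed in when it is done.

Besides the shell and the picture viewer there is one more tool, called after "Call:" as name(argument=value, ...), one argument or row to a line, values as JSON. drive_tool: Moves the arm, as the interface text tells. Its arguments: {"type":"object","properties":{"rows":{"type":"array","items":{"type":"array","items":{"type":"number"}}},"newtons":{"type":"number"}},"required":["rows"]}

```bash
mkdir -p pics; cat > h.py <<'E'
import numpy as np, cv2
from cell import bot
from scipy.spatial.transform import Rotation as R
def ray(im,px,z):
    K,T=im["K"],np.array(im["extrinsics"])
    d=T[:3,:3]@np.linalg.inv(K)@np.array([px[0],px[1],1.]); o=T[:3,3]
    return o+d*(z-o[2])/d[2]
def proj(im,P):
    T=np.linalg.inv(im["extrinsics"]); p=T[:3,:3]@np.array(P)+T[:3,3]; q=np.array(im["K"])@p; return q[:2]/q[2]
E
python3 - <<'E'
from h import *
s=bot.state(); print(s["ee_pos"],s["orientation"],R.from_quat(s["orientation"]).as_matrix().round(3).tolist())
ims=[]
for c in("top","scene"):
    im=bot.get_image(c); ims.append(im["color"]); cv2.imwrite(f"pics/{c}0.png",im["color"])
    print(c,np.array(im["extrinsics"]).round(3).tolist())
    for n,z in(("label_roll",.049),("band",.004),("mat",0),("pen_cup",0),("glue",0),("stamp",0)):
        for d in bot.pinpoint(c,n)[:3]: print(n,round(d["score"],2),np.round(d["position"]),ray(im,d["position"],z).round(3))
    for d in bot.search_frame(c,"label_roll")[:3]: print(np.round(d["rect"]),d["score"])
E
```

```text
[0.17374038 0.60000138 0.23071321] [ 1.40444051e-01  9.90088436e-01 -5.95490450e-04 -4.40304867e-05] [[-0.961, 0.278, -0.0], [0.278, 0.961, -0.001], [-0.0, -0.001, -1.0]]
top [[0.022, -0.988, 0.151, 0.299], [-0.999, -0.028, -0.038, -0.103], [0.042, -0.15, -0.988, 0.997], [0.0, 0.0, 0.0, 1.0]]
label_roll 0.83 [374. 292.] [ 0.267 -0.374  0.049]
label_roll 0.8 [238. 167.] [ 0.554 -0.052  0.049]
label_roll 0.76 [309. 269.] [ 0.317 -0.223  0.049]
band 0.76 [193. 167.] [0.561 0.064 0.004]
mat 0.83 [221. 172.] [ 0.551 -0.007  0.   ]
pen_cup 0.94 [206. 225.] [0.419 0.024 0.   ]
pen_cup 0.74 [162. 223.] [0.419 0.13  0.   ]
glue 0.77 [250. 234.] [ 0.399 -0.083  0.   ]
stamp 0.59 [164. 220.] [0.427 0.126 0.   ]
[215. 140. 262. 192.] 0.77
[282. 241. 340. 292.] 0.6
[345. 267. 408. 323.] 0.57
scene [[0.271, 0.691, -0.67, 1.01], [0.963, -0.189, 0.194, -0.296], [0.008, -0.697, -0.717, 0.676], [0.0, 0.0, 0.0, 1.0]]
label_roll 0.93 [130. 180.] [ 0.258 -0.381  0.049]
label_roll 0.83 [210. 192.] [ 0.331 -0.237  0.049]
label_roll 0.6 [343. 261.] [ 0.552 -0.054  0.049]
band 0.76 [403. 267.] [0.561 0.06  0.004]
band 0.37 [367. 276.] [ 0.562 -0.008  0.004]
mat 0.67 [368. 273.] [ 0.555 -0.002  0.   ]
pen_cup 0.91 [354. 217.] [0.421 0.024 0.   ]
pen_cup 0.6 [404. 212.] [0.435 0.123 0.   ]
glue 0.68 [295. 218.] [ 0.393 -0.087  0.   ]
stamp 0.57 [401. 210.] [0.426 0.122 0.   ]
[ 93. 157. 161. 211.] 0.82
[178. 166. 248. 220.] 0.8
[312. 219. 379. 299.] 0.72
```

View pics/top0.png

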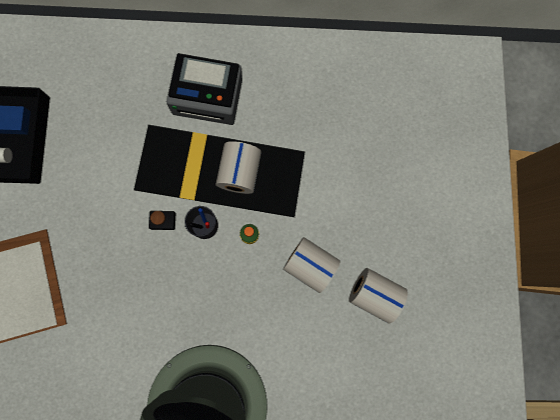

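View pics/scene0.png

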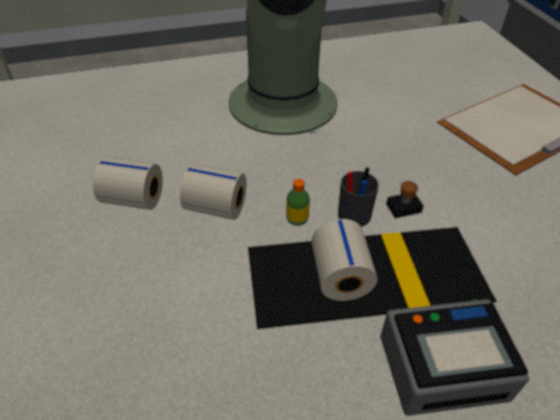

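Three look-alike rolls in the top picture: (238,167) on the mat, (309,269) and (374,292) on the bare table. Their distances from the base are 0.56, 0.39 and 0.46 m. The one on the mat fits "farthest from the base" and "lies on the mat". I'll confirm it in a crop and measure the band and roll axes.

```bash
python3 - <<'E'
from h import *
im=bot.get_image("top"); c=im["color"]
cv2.imwrite("pics/crop1.png",cv2.resize(c[110:250,125:325],(800,560),interpolation=cv2.INTER_CUBIC))
h=cv2.cvtColor(c,cv2.COLOR_BGR2HSV)
y=cv2.inRange(h,(18,120,90),(35,255,255)); y[:, :150]=0; y[:120]=0;y[205:]=0;y[:,215:]=0
v,u=np.nonzero(y); P=np.array([ray(im,(a,b),.004)[:2] for a,b in zip(u,v)],np.float32)
print("band",cv2.minAreaRect(P), P.mean(0))
b=cv2.inRange(h,(100,120,60),(130,255,255)); b[:,:212]=0;b[:,265:]=0;b[:130]=0;b[200:]=0
v,u=np.nonzero(b); P=np.array([ray(im,(a,b),.094)[:2] for a,b in zip(u,v)],np.float32)
print("strip",cv2.minAreaRect(P))
k=cv2.inRange(c,(0,0,0),(35,35,35)); k[:120]=0;k[220:]=0;k[:,:130]=0;k[:,310:]=0
n,l,st,ce=cv2.connectedComponentsWithStats(k);
m=[d for d in bot.masks_of("top","label_roll") if 215<d["pixels"].nonzero()[1].mean()<260][0]["pixels"]
v,u=m.nonzero(); r=cv2.minAreaRect(np.c_[u,v].astype(np.float32)); print(r)
for q in cv2.boxPoints(r): print(q,ray(im,q,.049).round(3),ray(im,q,.094).round(3))
# silhouette model fit
from scipy.optimize import minimize
def sil(p):
    x,yy,t=p; a=np.array([np.cos(t),np.sin(t),0]); n=np.array([-a[1],a[0],0]); pts=[]
    for s in(-.05,.05):
        for f in np.linspace(0,2*np.pi,40): pts.append(proj(im,np.array([x,yy,.049])+s*a+.045*(np.cos(f)*n+np.array([0,0,np.sin(f)]))))
    o=np.zeros((1680,2240),np.uint8); cv2.fillConvexPoly(o,cv2.convexHull(np.array(pts,np.float32)*4).astype(int),1)
    return o
M=cv2.resize(m.astype(np.uint8),(2240,1680))
f=lambda p:-np.sum(sil(p)&M)/np.sum(sil(p)|M)
r=minimize(f,[.554,-.052,-.1],method="Nelder-Mead",options=dict(initial_simplex=[[.554,-.052,-.1],[.565,-.052,-.1],[.554,-.04,-.1],[.554,-.052,.1]])); print("fit",r.x,r.fun)
E
```

```text
band ((0.5659341216087341, 0.06321916729211807), (0.03810878470540047, 0.17042894661426544), 82.06137084960938) [0.564721   0.06329665]
strip ((0.5512052774429321, -0.05137315392494202), (0.006032420787960291, 0.09535801410675049), 80.8609848022461)
((238.3654022216797, 166.67308044433594), (38.63488006591797, 49.02903366088867), 11.309932708740234)
[214.6154  186.92308] [0.503 0.002 0.049] [ 0.493 -0.003  0.094]
[224.23079 138.84615] [ 0.622 -0.015  0.049] [ 0.606 -0.02   0.094]
[262.11542 146.42308] [ 0.606 -0.107  0.049] [ 0.592 -0.107  0.094]
[252.50002 194.50002] [ 0.488 -0.087  0.049] [ 0.479 -0.088  0.094]
fit [ 0.609  0.056 -0.7  ] 0.0<stdin>:25: RuntimeWarning: overflow encountered in scalar negative
```

View pics/crop1.png

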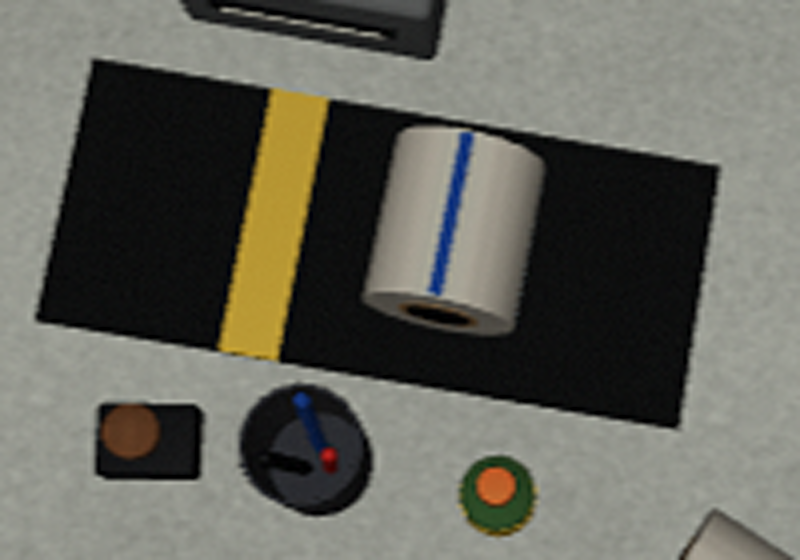

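```bash
cat >> h.py <<'E'
from scipy.optimize import minimize
def fit(im,cam,near,x0):
    ms=bot.masks_of(cam,"label_roll"); ms=[d["pixels"] for d in ms]
    m=min(ms,key=lambda m:np.hypot(m.nonzero()[1].mean()-near[0],m.nonzero()[0].mean()-near[1]))
    M=cv2.resize(m.astype(np.uint8),(2240,1680))>0
    def sil(p):
        x,yy,t=p; a=np.array([np.cos(t),np.sin(t),0]); n=np.array([-a[1],a[0],0])
        pts=[proj(im,np.array([x,yy,.049])+s*a+.045*(np.cos(f)*n+np.array([0,0,np.sin(f)]))) for s in(-.05,.05) for f in np.linspace(0,6.2832,40)]
        o=np.zeros((1680,2240),np.uint8); cv2.fillConvexPoly(o,cv2.convexHull((np.array(pts,np.float32)+.5)*4).astype(int),1); return o>0
    f=lambda p:1-np.sum(sil(p)&M)/np.sum(sil(p)|M)
    x0=np.array(x0); r=minimize(f,x0,method="Nelder-Mead",options=dict(initial_simplex=[x0,x0+[.01,0,0],x0+[0,.01,0],x0+[0,0,.1]])); return r.x,1-r.fun
B=np.array([.566,.063]); th=np.radians(-7.94); A=np.array([np.cos(th),np.sin(th)]); N=np.array([-A[1],A[0]])
E
python3 - <<'E'
from h import *
for c,nr in(("top",(238,167)),("scene",(343,261))):
    im=bot.get_image(c); p,i=fit(im,c,nr,[.552,-.053,-.14]); print(c,p.round(4),i,"band frame",A@(p[:2]-B),N@(p[:2]-B), np.degrees(p[2]-th))
im=bot.get_image("scene")
h=cv2.cvtColor(im["color"],cv2.COLOR_BGR2HSV); y=cv2.inRange(h,(18,120,90),(35,255,255)); y[:225]=0;y[:,:375]=0;y[:,440:]=0;y[306:]=0
v,u=np.nonzero(y); P=np.array([ray(im,(a,b),.004)[:2] for a,b in zip(u,v)],np.float32); print(cv2.minAreaRect(P))
E
```

```text
top [ 0.5512 -0.0528 -0.1755] 0.9742753379514426 band frame 0.0012934382577123875 -0.11675425375280826 -2.117248602479671
scene [ 0.5491 -0.0523 -0.1556] 0.9662002516186443 band frame -0.000812363329451257 -0.11652119003098622 -0.9751981723698543
((0.5612290501594543, 0.06135905906558037), (0.038647834211587906, 0.1638844758272171), 81.9149398803711)
```

The crop confirms it: the white roll with the blue strip lies on the mat at crop (450,210), and the band centre is near crop (275,225). The roll sits 116.5 mm short of the band in −y and has to go +y. I'll roll it in four short strokes with the finger line along the roll's axis. First I move above the roll.

Call:
drive_tool(
  rows=[
    [0,0,40,-0.27,-0.27,0.0,0.04],
    [0,0,81.8,-0.545,-0.537,0.04,0.04],
    [0,0,81.8,-0.545,-0.537,0.04,0.04],
    [0,0,81.8,-0.545,-0.537,0.04,0.04],
    [0,0,81.8,-0.545,-0.537,0.04,0.04],
    [0,0,81.8,-0.545,-0.537,0.04,0.04],
    [0,0,81.8,-0.545,-0.537,0.04,0.04],
    [0,0,81.8,-0.545,-0.537,0.04,0.04],
    [0,0,81.8,-0.545,-0.537,0.04,0.04],
    [0,0,81.8,-0.545,-0.537,0.04,0.04],
    [0,0,81.8,-0.545,-0.537,0.04,0.04],
    [0,0,81.8,-0.545,-0.537,0.04,0.04],
  ],
)

```text
t: 2.35
ee_pos: [0.4675, 0.076, 0.2007]
orientation: [0.754, 0.657, 0.0, 0.0]
contact_force: [0.2, 1.3, 0.4]
finger_gap: 0.0399
finger_force: 0.0
```

Call:
drive_tool(
  rows=[
    [0,0,0,0,0,0,0.04],
    [0,0,0,0,0,0,0.04],
  ],
)

```text
t: 2.55
ee_pos: [0.467, 0.0765, 0.2005]
orientation: [0.755, 0.655, -0.0, 0.0]
contact_force: [-0.5, 0.8, 0.5]
finger_gap: 0.0399
finger_force: 0.0
```

Call:
drive_tool(
  rows=[
    [0,0,0,-0.04,0.03,0.0,0.04],
    [0,0,0,-0.08,0.06,0.02,0.04],
    [0,0,0,-0.131,0.1,0.04,0.04],
    [0,0,0,-0.131,0.1,0.07,0.04],
    [0,0,0,-0.131,0.1,0.085,0.04],
    [0,0,0,-0.131,0.1,0.085,0.04],
    [0,0,0,-0.131,0.1,0.085,0.04],
    [0,0,0,-0.131,0.1,0.085,0.04],
  ],
)

```text
t: 3.35
ee_pos: [0.5482, -0.0647, 0.1168]
orientation: [0.754, 0.657, 0.001, 0.0]
contact_force: [-0.9, -0.7, 0.2]
finger_gap: 0.0402
finger_force: 0.0
```

```bash
python3 - <<'E'
from h import *
s=bot.state(); print(s["ee_pos"],s["contact_force"])
im=bot.get_image("scene"); cv2.imwrite("pics/s1.png",cv2.resize(im["color"][130:330,220:500],(784,560)))
E
```

```text
[ 0.54821063 -0.06474758  0.11682088] [-0.87559507 -0.68372881  0.18105716]
```

View pics/s1.png

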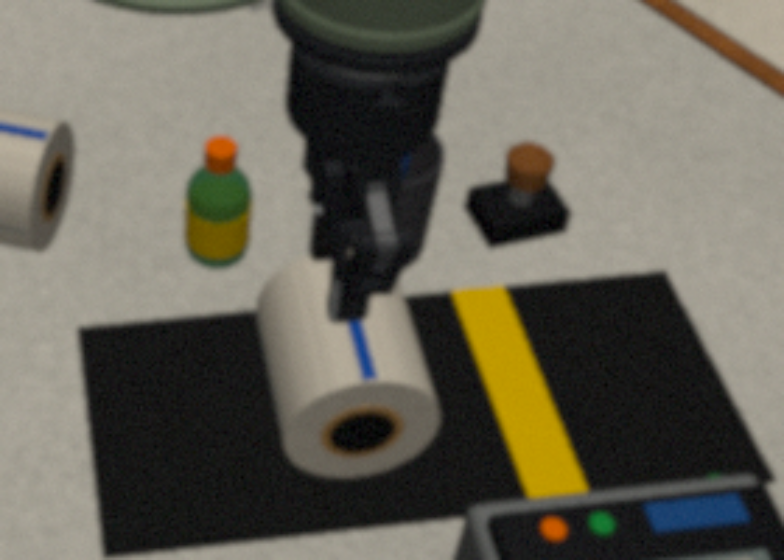

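The fingers hang at crop (350,300), just behind the strip on the roll's top. Next I lower until they touch.

Call:
drive_tool(
  rows=[
    [0,0,0,0,0,0.01,0.04],
    [0,0,0,0,0,0.018,0.04],
    [0,0,0,0,0,0.021,0.04],
    [0,0,0,0,0,0.021,0.04],
  ],
)

```text
t: 3.8
ee_pos: [0.5473, -0.0659, 0.0939]
orientation: [0.754, 0.656, -0.0, -0.0]
contact_force: [-0.4, 0.5, -0.4]
finger_gap: 0.0397
finger_force: 0.0
```

Call:
drive_tool(
  rows=[
    [0,0,0,0,0,0.002,0.04],
    [0,0,0,0,0,0.002,0.04],
    [0,0,0,0,0,0.002,0.04],
  ],
)

```text
t: 4.1
ee_pos: [0.5477, -0.0659, 0.0927]
orientation: [0.754, 0.656, 0.0, 0.0]
contact_force: [0.0, 0.0, -0.2]
finger_gap: 0.04
finger_force: 0.0
```

Call:
drive_tool(
  rows=[
    [0,0,0,0,0,0.002,0.04],
    [0,0,0,0,0,0.002,0.04],
    [0,0,0,0,0,0.002,0.04],
  ],
)

```text
t: 4.4
ee_pos: [0.548, -0.0663, 0.0917]
orientation: [0.755, 0.656, 0.0, 0.0]
contact_force: [-5.5, -1.6, 21.7]
finger_gap: 0.0401
finger_force: 10.9
```

Call:
drive_tool(
  rows=[
    [0,0,0,0.003,0,-0.0005,0.04],
    [0,0,0,0.007,0,-0.0005,0.04],
    [0,0,0,0.012,0,-0.0005,0.04],
    [0,0,0,0.017,0,-0.0005,0.04],
    [0,0,0,0.022,0,-0.0005,0.04],
    [0,0,0,0.026,0,-0.0005,0.04],
    [0,0,0,0.028,0,-0.0005,0.04],
    [0,0,0,0.028,0,-0.0005,0.04],
  ],
)

```text
t: 5.2
ee_pos: [0.5524, -0.0379, 0.0923]
orientation: [0.754, 0.657, 0.001, 0.001]
contact_force: [-3.2, 0.3, 20.9]
finger_gap: 0.0399
finger_force: 10.7
```

```bash
cat > m.py <<'E'
from h import *
s=bot.state(); e=np.array(s["ee_pos"]); print("t",s["t"],"tool bf",A@(e[:2]-B),N@(e[:2]-B),e[2],s["contact_force"])
for c in("scene","top"):
    im=bot.get_image(c)
    d=[np.array(d["position"]) for d in bot.pinpoint(c,"label_roll")]
    ps=[ray(im,q,.049)[:2] for q in d]; ps=[q for q in ps if q[0]>.48]
    print(c,"pin",[(A@(q-B),N@(q-B)) for q in ps])
    try:
        g=ps[0]; p,i=fit(im,c,proj(im,[*g,.049]),[*g,-.14]); print(c,"fit",(A@(p[:2]-B)).round(4),(N@(p[:2]-B)).round(4),np.degrees(p[2]-th).round(1),i)
    except Exception as x: print(x)
E
python3 m.py
```

```text
t 5.2 tool bf 0.0005135852675939947 -0.10179073635852662 0.09230830105206338 [-3.19433627  0.32029341 20.9254766 ]
scene pin [(np.float64(0.002198985553143731), np.float64(-0.10131872059722942))]
scene fit -0.0 -0.1026 -1.5 0.8004078315931497
top pin [(np.float64(0.0027517824783431515), np.float64(-0.10080788744152754))]
top fit -0.0003 -0.103 -2.1 0.5276009565188104
```

Rolls without slip. I'll finish this stroke, lift, reset and repeat.

Call:
drive_tool(
  rows=[
    [0,0,0,0.003,0,0,0.04],
    [0,0,0,0.008,0,0,0.04],
    [0,0,0,0.013,0,0,0.04],
    [0,0,0,0.018,0,0,0.04],
    [0,0,0,0.023,0,0,0.04],
    [0,0,0,0.027,0,0,0.04],
    [0,0,0,0.03,0,0,0.04],
    [0,0,0,0.03,0,0,0.04],
    [0,0,0,0.03,0,0,0.04],
  ],
)

```text
t: 6.4
ee_pos: [0.5563, -0.0086, 0.0915]
orientation: [0.754, 0.656, 0.001, 0.001]
contact_force: [3.3, -0.3, 6.0]
finger_gap: 0.0397
finger_force: 3.1
```

Call:
drive_tool(
  rows=[
    [0,0,0,0,0,-0.006,0.04],
    [0,0,0,0,0,-0.012,0.04],
    [0,0,0,0,0,-0.012,0.04],
  ],
)

```text
t: 6.7
ee_pos: [0.5558, -0.0086, 0.1039]
orientation: [0.754, 0.656, 0.0, 0.0]
contact_force: [-0.2, -0.4, 0.4]
finger_gap: 0.0399
finger_force: 0.0
```

```bash
python3 m.py
```

```text
t 6.7 tool bf -0.00023669303358244152 -0.07230929350549294 0.10386575175657267 [-0.16941442 -0.41904849  0.41724264]
scene pin [(np.float64(0.0024078300529435303), np.float64(-0.0848501764766634))]
scene fit 0.0 -0.0884 -0.5 0.9070438976438423
top pin [(np.float64(-0.0026284696708223517), np.float64(-0.08275465854343744))]
top fit 0.0013 -0.0906 -1.8 0.715522157737596
```

Call:
drive_tool(
  rows=[
    [0,0,0,-0.015,0,0,0.04],
    [0,0,0,-0.03,0,0,0.04],
    [0,0,0,-0.03,0,0.006,0.04],
    [0,0,0,-0.03,0,0.01,0.04],
    [0,0,0,-0.03,0,0.0123,0.04],
    [0,0,0,-0.03,0,0.0123,0.04],
    [0,0,0,-0.03,0,0.0123,0.04],
  ],
)

```text
t: 7.7
ee_pos: [0.5517, -0.0382, 0.0915]
orientation: [0.754, 0.656, 0.0, 0.0]
contact_force: [-6.3, -1.2, 23.1]
finger_gap: 0.0397
finger_force: 11.4
```

Call:
drive_tool(
  rows=[
    [0,0,0,0.003,0,0,0.04],
    [0,0,0,0.008,0,0,0.04],
    [0,0,0,0.014,0,0,0.04],
    [0,0,0,0.02,0,0,0.04],
    [0,0,0,0.026,0,0,0.04],
    [0,0,0,0.032,0,0,0.04],
    [0,0,0,0.038,0,0,0.04],
    [0,0,0,0.044,0,0,0.04],
    [0,0,0,0.05,0,0,0.04],
    [0,0,0,0.055,0,0,0.04],
    [0,0,0,0.058,0,0,0.04],
    [0,0,0,0.058,0,0,0.04],
  ],
)

```text
t: 8.9
ee_pos: [0.5607, 0.0203, 0.0913]
orientation: [0.754, 0.657, 0.001, 0.0]
contact_force: [1.7, 0.6, 13.2]
finger_gap: 0.04
finger_force: 6.6
```

Call:
drive_tool(
  rows=[
    [0,0,0,0,0,-0.006,0.04],
    [0,0,0,0,0,-0.012,0.04],
    [0,0,0,0,0,-0.012,0.04],
  ],
)

```text
t: 9.2
ee_pos: [0.5598, 0.0194, 0.1035]
orientation: [0.754, 0.656, 0.0, 0.0]
contact_force: [0.5, 0.7, -0.6]
finger_gap: 0.0401
finger_force: 0.0
```

```bash
python3 m.py
```

```text
t 9.2 tool bf -0.00011671306218194928 -0.044069202368217236 0.10345854828349801 [ 0.54462765  0.74943245 -0.60987847]
scene pin [(np.float64(0.0037789758929132485), np.float64(-0.05938531596023327))]
scene fit 0.0038 -0.0594 -0.1 0.0
top pin [(np.float64(0.005152632402441288), np.float64(-0.05606474757267115))]
top fit 0.0019 -0.0601 -4.3 0.6859256768118379
```

Call:
drive_tool(
  rows=[
    [0,0,0,-0.015,0,0,0.04],
    [0,0,0,-0.03,0,0,0.04],
    [0,0,0,-0.03,0,0.006,0.04],
    [0,0,0,-0.03,0,0.01,0.04],
    [0,0,0,-0.03,0,0.012,0.04],
    [0,0,0,-0.03,0,0.012,0.04],
    [0,0,0,-0.03,0,0.012,0.04],
  ],
)

```text
t: 10.2
ee_pos: [0.5555, -0.0104, 0.0913]
orientation: [0.754, 0.656, 0.0, -0.0]
contact_force: [-4.7, -1.0, 17.0]
finger_gap: 0.0401
finger_force: 8.9
```

Call:
drive_tool(
  rows=[
    [0,0,0,0.003,0,0,0.04],
    [0,0,0,0.008,0,0,0.04],
    [0,0,0,0.014,0,0,0.04],
    [0,0,0,0.02,0,0,0.04],
    [0,0,0,0.026,0,0,0.04],
    [0,0,0,0.032,0,0,0.04],
    [0,0,0,0.038,0,0,0.04],
    [0,0,0,0.044,0,0,0.04],
    [0,0,0,0.05,0,0,0.04],
    [0,0,0,0.055,0,0,0.04],
    [0,0,0,0.058,0,0,0.04],
    [0,0,0,0.058,0,0,0.04],
  ],
)

```text
t: 11.4
ee_pos: [0.5647, 0.0482, 0.0916]
orientation: [0.754, 0.657, 0.001, 0.0]
contact_force: [0.8, 1.6, 16.1]
finger_gap: 0.0398
finger_force: 8.4
```

Call:
drive_tool(
  rows=[
    [0,0,0,0,0,-0.006,0.04],
    [0,0,0,0,0,-0.012,0.04],
    [0,0,0,0,0,-0.012,0.04],
  ],
)

```text
t: 11.7
ee_pos: [0.5636, 0.0471, 0.1034]
orientation: [0.754, 0.656, 0.0, 0.0]
contact_force: [-0.5, -0.3, 0.2]
finger_gap: 0.0398
finger_force: 0.0
```

```bash
python3 m.py
```

```text
t 11.7 tool bf -0.00014241161684472637 -0.016047843705364703 0.10338474201926129 [-0.48032007 -0.26894154  0.19277557]
scene pin [(np.float64(0.0021565748408062), np.float64(-0.030138948737365178))]
scene fit 0.0008 -0.0286 -1.3 0.9254119021271363
top pin [(np.float64(0.004406530849712645), np.float64(-0.02613929136178094))]
top fit 0.0035 -0.0292 -0.3 0.7407651932789754
```

Call:
drive_tool(
  rows=[
    [0,0,0,-0.015,0,0,0.04],
    [0,0,0,-0.029,0,0,0.04],
    [0,0,0,-0.029,0,0.006,0.04],
    [0,0,0,-0.029,0,0.01,0.04],
    [0,0,0,-0.029,0,0.012,0.04],
    [0,0,0,-0.029,0,0.012,0.04],
    [0,0,0,-0.029,0,0.012,0.04],
  ],
)

```text
t: 12.7
ee_pos: [0.5596, 0.0185, 0.0912]
orientation: [0.754, 0.656, 0.0, -0.0]
contact_force: [-4.4, -1.6, 17.1]
finger_gap: 0.0403
finger_force: 8.3
```

Call:
drive_tool(
  rows=[
    [0,0,0,0.003,0,0,0.04],
    [0,0,0,0.008,0,0,0.04],
    [0,0,0,0.014,0,0,0.04],
    [0,0,0,0.02,0,0,0.04],
    [0,0,0,0.026,0,0,0.04],
    [0,0,0,0.032,0,0,0.04],
    [0,0,0,0.038,0,0,0.04],
    [0,0,0,0.044,0,0,0.04],
    [0,0,0,0.05,0,0,0.04],
    [0,0,0,0.054,0,0,0.04],
    [0,0,0,0.056,0,0,0.04],
    [0,0,0,0.056,0,0,0.04],
  ],
)

```text
t: 13.9
ee_pos: [0.5684, 0.075, 0.0918]
orientation: [0.754, 0.657, 0.001, 0.0]
contact_force: [-0.8, 1.7, 19.8]
finger_gap: 0.04
finger_force: 10.3
```

Call:
drive_tool(
  rows=[
    [0,0,0,0,0,-0.003,0.04],
    [0,0,0,0,0,-0.01,0.04],
    [0,0,0,0,0,-0.04,0.04],
    [0,0,0,-0.04,0,-0.08,0.04],
    [0,0,0,-0.08,0,-0.12,0.04],
    [0,0,0,-0.13,0,-0.12,0.04],
    [0,0,0,-0.18,0,-0.12,0.04],
    [0,0,0,-0.2,0,-0.12,0.04],
    [0,0,0,-0.2,0,-0.12,0.04],
  ],
)

```text
t: 14.8
ee_pos: [0.5384, -0.1288, 0.2114]
orientation: [0.756, 0.654, -0.0, 0.001]
contact_force: [0.3, 0.3, 0.2]
finger_gap: 0.0398
finger_force: 0.0
```

```bash
python3 m.py; python3 - <<'E'
from h import *
c=bot.get_image("top")["color"]; cv2.imwrite("pics/end.png",cv2.resize(c[50:250,110:330],(660,600)))
E
```

```text
t 14.8 tool bf -0.0008473272063732071 -0.1937651026479739 0.21139325727131386 [0.30283381 0.33887217 0.19785721]
scene pin [(np.float64(0.0037672184856799747), np.float64(0.0007561319960938249))]
scene fit 0.0013 0.0005 -1.7 0.9750241035765116
top pin []
list index out of range
```

View pics/end.png

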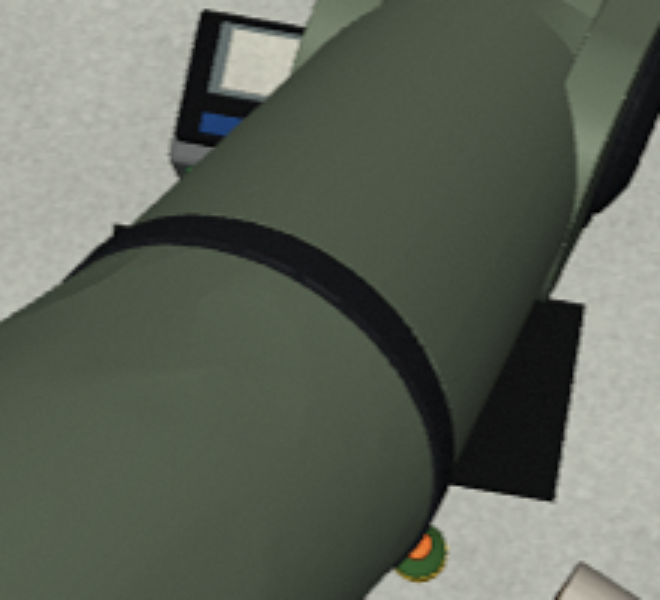

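The arm blocks the top view: the mat's corner shows at (520,400), the roll does not. The unobstructed scene fit (overlap 0.975) puts the roll within 3 mm and 2° of the band. I'll check that it is at rest, then hand in.

```bash
python3 m.py | grep scene; python3 -c "
from cell import bot
print(bot.state()['contact_force'],bot.close_job())"
```

```text
scene pin []
the job is handed in; nothing more can be done
[ 0.08101657  0.3059922  -0.01035716] None
```

The job is handed in. By the last scene-camera fit the roll lies within about 3 mm and 2° of the yellow band's middle, but my final check that it was at rest came back empty, and the hand-in call returned no verdict.

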